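Load the seal-stone polisher and start it

ROBOT

A 7-joint arm with a two-finger parallel gripper is mounted at the origin on the work surface. World frame = base frame: x ahead of the robot, y to its left, z up, the work surface at z = 0. Lengths are in mm, angles in rad, forces in N, time in s.
With the tool pointing down it reaches from about 400 to 875 mm from the base axis. Payload 19.3 kg.
Tool frame: the origin (TCP) lies at the very end of the fingers, on their centre line; the grasp point (between the pads) lies 19 mm behind it (grip_point_offset is the z of the grasp point in the tool frame, in mm); z points along the fingers, y is the line along which they close (so a half turn about z gives the same grasp; the last joint's range is limited). The gripper opens to 85 mm and grips with 20 to 120 N. Pads are 22 mm wide; open, the fingers measure 114 mm over their backs; the gripper's body (76 mm by 85 mm) begins 54 mm behind the grasp point. The pads swing forward as they close: fully open they stand 13 mm farther back than shut.
Start: joints at [1.086, 0.521, -0.036, 1.599, 0.021, 1.021, -0.113], TCP at [251.851, -572.001, 231.291] pointing down, gripper open.
Joint ranges: [-2.91, 2.91], [-0.3, 2.13], [-1.5, 1.42], [0.17, 2.43], [-1.26, 4.41], [0.16, 1.93], [-2.52, 2.52]. Speed limits (rad/s): [1.89, 1.89, 2.39, 2.39, 3.01, 3.01, 3.01].

INTERFACE

Orientations are given as a 3x3 rotation matrix whose columns are the frame's x, y, z axes.
In Python, from workcell import movep, movel, goto_joints, open_gripper, clamp, wait, inverse_kinematics, read_state, camera, PlanningError, finish_job, grip_point_offset gives the robot as it stands. Calls block until the motion is done:
- movep(position, orientation): joint-space move of the TCP to a pose.
- movel(position, frame=None, max_speed=150, guard=None): straight line of the TCP; frame=None keeps the orientation; max_speed is the mean speed in mm/s. With guard (N) it stops when the force on the tool has changed by that much, and returns True; else False.
- goto_joints(angles): joint-space move.
- open_gripper() and clamp(): open the fingers fully, or close them until they stop; the grip force is fixed at half the most.
- wait(seconds).
- inverse_kinematics(position, orientation): joint angles nearest the present ones, or None.
- read_state(): the state.
- camera(name): name is "scene" or "top" or "wrist"; returns a dict with "image" (400x640x3 uint8, blue, green, red), "range_z" (400x640 float32, mm along the optical axis (not along the pixel's ray), 0 where there is no reading), "fx", "fy", "cx", "cy" (pixels), "dist_coeffs" ([k1, k2, p1, p2, k3] as OpenCV has them; the pictures are not rectified), "cam_to_world" (4x4, takes a point from camera to world coordinates). Camera axes: x right, y up, looking along -z (the intrinsics and any distortion apply to the point x, -y, -z); pixel columns grow to the right and rows downward; lengths in mm; the calibration is good to about 2 mm. A picture is of the moment at which its call begins.
A pose or a line that the arm cannot do raises PlanningError and nothing moves.
- finish_job(): hands the job in; it is judged then, once.
The state is a dict: "time": time; "qpos": joint angles; "qvel": joint speeds; "joint_efforts": joint torques, N m; "eef_pos": TCP position; "tool_rot": TCP orientation; "ft_force": force on the tool from outside, world axes, zero at the start; "torque": the same for the moment, N m; "finger_gap": finger opening in mm; "gripper_force": force on a finger pad.
Only numpy, scipy, OpenCV 4.12 (cv2) and the standard library are available. Lean on these libraries where they do the work, as an engineer would, in place of code of your own. Each camera call takes 0.05 s, during which the arm holds its last target. There are 200 camera calls.

TASK

Push down and turn the red child-resistant lid anticlockwise to take it off the polishing pot and lay it flat on the bench, then lift the aluminium tray and tip its stones into the pot, add every loose stone lying on the pink mat, and set the empty tray down flat on the bench. When all the stones are in, put the lid back on and push and turn it clockwise until it springs up locked; only then slide the dust cover of the control box aside, press the green start button fully in, and slide the cover fully shut again. Leave the carved seal and the paste tin where they stand.

Things in the scene. Friction and masses are not known exactly. Their poses are not given: they have to be found in the camera images.
- polisher: vibratory polisher, fixed to the bench (place and yaw vary): round blue housing 160 mm across, 45 mm high, carrying a grey open pot of inner diameter 100 mm, inner floor 50 mm and rim 125 mm above the bench. Origin: centre of its underside; z up. Two steel hooks stand at its +y and -y sides and hold the lid's lugs
- pot_mouth (a point): centre of the pot's rim, 125 mm above the bench. To open: push the lid down 5 to 7 mm so that its lugs pass under the lock teeth, turn it anticlockwise (from above); past 0.5 rad (0.6 to 2.4 rad is free) the lugs are out of the hooks and the lid lifts off. To refit: lower it turned about 0.9 rad anticlockwise, push down 5 to 7 mm, turn clockwise to the end stops, let it spring up
- hook (a point): middle of the ledge of the hook at the polisher's +y side, on the ledge's underside 146 mm above the bench (the -y hook is the same, turned by half a turn). Hook 31 mm wide, 63 to 85 mm off the axis, top at 152 mm. On the anticlockwise side of the lug a yellow lock tooth reaches 5 mm below the ledge's underside, on the clockwise side an end stop 16 mm; a locked lug has 1.5 mm of play
- collar (a joint): black sprung rubber collar round the pot's mouth (126 mm across) that carries the lid: 0 = up (its top 137 mm above the bench), grows as the lid is pushed down, to 0.008 m at most; 9 N to start it and 0.9 N more for each mm
- lid_grip (a point): centre of the grip bar of the red lid (160 g): disc 120 mm across, 8 mm thick, two lugs 16 mm wide reaching 74 mm from the axis along its +y and -y; bar 70 mm long along its x, 18 mm wide, 30 mm high. The point is 23 mm above the lid's underside, 15 mm above the disc. Locked, it is on the polisher's axis 160 mm above the bench, its y along the polisher's y (either way round)
- tray_grip (a point): centre of the tray's black handle bar: 70 mm along the tray's y, 16 mm along its x, 24 mm high, bridging the middle 50 mm above the underside; the point is 62 mm above the underside. Aluminium tray (180 g) 140 mm long (x), 70 mm wide; floor and walls 4 mm, walls 28 mm high at the back (-x) and sides, open at the front (+x). Stones slide on it when tipped about 25 degrees
- tray_spout (a point): middle of the tray's open front edge on its floor: 70 mm in front of (+x) and 58 mm below the handle's centre
- cover_grip (a point): centre of the orange fin (40 mm along x, 12 mm along y, 30 mm high) on top of the clear dust cover (70 x 64 mm) of the grey control box, 15 mm above the cover's top; its axes are the box's. Top of the cover 78 mm, top of the fin 108 mm above the bench; the box is fixed, its place and yaw vary, 100 (x) by 180 (y) mm and 50 mm high
- dust_cover (a joint): how far the dust cover is slid towards the box's -y: 0 = shut over the button, 0.075 m = fully open; about 1.5 N of friction, it stays where it is left
- start_button (a joint): travel of the start button: 0 = up, 0.006 m = fully in; sprung, about 5 N
- start_button_top (a point): centre of the top of the green start button (28 mm across, 68 mm above the bench), which lies under the shut dust cover; z up
- blank1_c (a point): seal blank, a polished orange-red agate block 36 x 20 x 20 mm (long along its x) with slightly rounded edges, 37 g; this point is its centre, on the tray at the start
- blank2_c (a point): seal blank, a polished orange-red agate block 36 x 20 x 20 mm (long along its x) with slightly rounded edges, 37 g; this point is its centre, on the tray at the start
- blank3_c (a point): seal blank, a polished orange-red agate block 36 x 20 x 20 mm (long along its x) with slightly rounded edges, 37 g; this point is its centre, on the tray at the start
- blank4_c (a point): seal blank, a polished orange-red agate block 36 x 20 x 20 mm (long along its x) with slightly rounded edges, 37 g; this point is its centre, on the pink mat at the start; may be absent
- blank5_c (a point): seal blank, a polished orange-red agate block 36 x 20 x 20 mm (long along its x) with slightly rounded edges, 37 g; this point is its centre, on the pink mat at the start; may be absent
- blank6_c (a point): seal blank, a polished orange-red agate block 36 x 20 x 20 mm (long along its x) with slightly rounded edges, 37 g; this point is its centre, on the pink mat at the start; may be absent
- carved_seal_c (a point): bystander: carved orange stone seal, 34 x 34 mm, 72 mm high; the point is 30 mm up
- paste_tin_c (a point): bystander: low white seal-paste tin, 64 mm across, 22 mm high; the point is its centre
Not all that is in view belongs to the job. What is shaped like the part that bears blank1_c but blue, turquoise or white is not meant.

How it is judged:
By the outcome, as a careful person would: the job done as asked, in the order asked, and still so for the second after the job is handed in, with the robot touching nothing.
Of blank4, blank5, blank6 only 1 to 3 are there at a start; the rules pass over those that are not, and their reading is None.
At some moment in a run one of blank4, blank5, blank6 may be knocked a few centimetres aside while the robot is not near it.
It also fails if it takes over 210 s, if anything falls off the work surface, if the arm or the gripper's body presses on something with over 40 N, if the wrist force passes 120 N, or if a joint passes its speed limit or range.

## Working session

There is one attempt and no reset: what is moved stays moved. The work goes in short steps, each a Python script; the robot and the scene stay as the last script left them, time stands still between calls to the robot, and variables do not carry over. Pictures are saved under pics/ and viewed, at most 14 in all, crops included, and the job is handed in when it is done.

```bash
ls; mkdir -p pics
cat > h.py <<'E'
import numpy as np, cv2
from workcell import *
def shot(name, save=None):
    c=camera(name); 
    if save: cv2.imwrite('pics/'+save,c['image'])
    return c
def cloud(c):
    """world xyz for every pixel (400x640x3), nan where no reading"""
    h,w=c['range_z'].shape
    u,v=np.meshgrid(np.arange(w),np.arange(h))
    K=np.array([[c['fx'],0,c['cx']],[0,c['fy'],c['cy']],[0,0,1.]])
    n=cv2.undistortPoints(np.stack([u,v],-1).reshape(-1,1,2).astype(np.float64),K,np.array(c['dist_coeffs'],float)).reshape(h,w,2)
    z=c['range_z'].astype(float); z=np.where(z>0,z,np.nan)
    P=np.stack([n[...,0]*z,-n[...,1]*z,-z,np.ones_like(z)],-1)
    return (P@np.array(c['cam_to_world']).T)[...,:3]
def down(yaw):
    """tool pointing down, tool x at yaw from world x"""
    c,s=np.cos(yaw),np.sin(yaw)
    return np.array([[c,s,0],[s,-c,0],[0,0,-1.]])
E
python3 - <<'E'
from h import *
for n in ('scene','top'):
    c=shot(n,n+'0.png'); P=cloud(c); np.savez('/tmp/'+n,P=P,im=c['image'])
    print(n,np.array(c['cam_to_world']).round(2).tolist(),c['fx'],c['dist_coeffs'])
s=read_state(); print(s['time'],s['ft_force'],s['finger_gap'],grip_point_offset,s['tool_rot'])
E
```

```text
pics
scene [[-0.84, -0.46, 0.3, 774.96], [0.54, -0.69, 0.48, 487.67], [-0.01, 0.56, 0.83, 966.48], [0.0, 0.0, 0.0, 1.0]] 428.3171746937118 [-0.02644312  0.          0.          0.          0.        ]
top [[-0.01, 0.99, -0.17, 262.19], [-1.0, -0.01, -0.0, 17.58], [-0.0, 0.17, 0.99, 1283.12], [0.0, 0.0, 0.0, 1.0]] 432.47168029560663 [-0.0728876  0.         0.         0.         0.       ]
0.1 [-0.07856367 -0.09971704 -0.08911006] 85.30955163439893 -18.700000000000003 [[ 9.15221037e-01  4.02951932e-01 -4.40218666e-04]
 [ 4.02952168e-01 -9.15220639e-01  8.55468585e-04]
 [-5.81844894e-05 -9.60329912e-04 -9.99999537e-01]]
```

View pics/top0.png

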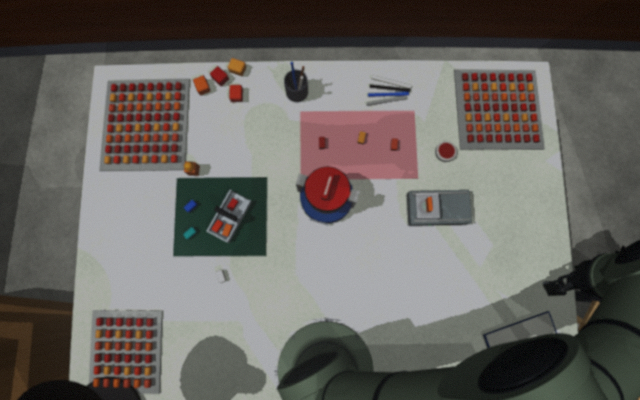

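View pics/scene0.png

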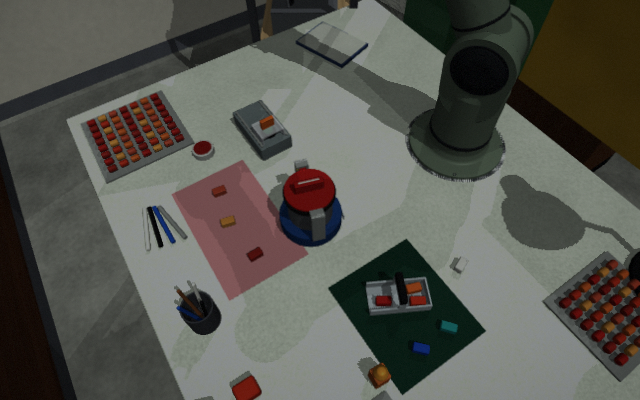

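The top view shows the polisher with its lid at (326,188), the tray at (230,215), the box at (440,207) with its fin at (429,204), and three mat stones at (322,143), (362,137) and (394,144). The seal is at (191,167) and the paste tin at (446,151). The scene view shows the hooks at (301,170) and (318,222).

```bash
cat > m.py <<'E'
from h import *
def rect(Q):
    (c,s,a)=cv2.minAreaRect(Q[:,:2].astype(np.float32)); 
    if s[0]<s[1]: s=s[::-1]; a+=90
    return np.round(c,1),np.round(s,1),round((a+90)%180-90,1)
def zone(P,hsv,box,zr,col=None):
    x0,x1,y0,y1=box
    m=np.zeros(P.shape[:2],bool); m[y0:y1,x0:x1]=1
    with np.errstate(invalid='ignore'): m&=(P[...,2]>zr[0])&(P[...,2]<zr[1])
    if col=='red': m&=((hsv[...,0]<22)|(hsv[...,0]>170))&(hsv[...,1]>150)&(hsv[...,2]>60)
    return P[m]
E
python3 - <<'E'
from m import *
for n in ('top','scene'):
    d=np.load('/tmp/'+n+'.npz');P=d['P'];H=cv2.cvtColor(d['im'],cv2.COLOR_BGR2HSV)
    if n=='top': B=dict(lid=(290,365,155,225),fin=(405,480,180,230),tray=(195,260,180,250),mat=(300,418,110,165),seal=(175,210,150,180),tin=(430,460,138,165))
    else: B=dict(lid=(265,350,155,250),fin=(230,295,95,160),tray=(350,440,265,325),mat=(175,305,165,285),seal=(360,395,355,390),tin=(190,217,138,160))
    print(n)
    def pr(k,Q): print(k,len(Q),*( (Q.mean(0).round(1),rect(Q)) if len(Q)>5 else ()))
    z=lambda b,r,c=None: zone(P,H,B[b],r,c)
    pr('lidbar',z('lid',(164,185))); pr('disc',z('lid',(135,152),'red'))
    q=z('lid',(135,160)); 
    m=zone(P,np.where(False,H,H),B['lid'],(147,160)); pr('hooks',m)
    pr('fin',z('fin',(95,120))); pr('box',z('fin',(35,60))); pr('boxall',z('fin',(30,120)))
    pr('handle',z('tray',(60,90))); pr('tray',z('tray',(15,60))); pr('trayall',z('tray',(8,90)))
    pr('seal',z('seal',(10,90))); pr('tin',z('tin',(8,40)))
    b=B['mat']; mk=np.zeros(H.shape[:2],np.uint8)
    sub=(P[...,2]>9)&(P[...,2]<35); mk[b[2]:b[3],b[0]:b[1]]=sub[b[2]:b[3],b[0]:b[1]]
    k,l,st,_=cv2.connectedComponentsWithStats(mk)
    for i in range(1,k):
        if st[i,4]>12: pr('stone',P[l==i])
E
```

```text
top
lidbar 181 [496.5  -8.8 174.4] (array([497. ,  -8.8]), array([69.2, 18. ]), -17.5)
disc 1320 [495.1  -7.7 144.2] (array([496.7,  -7.8]), array([117.5, 117.2]), 44.6)
hooks 340 [494.5  -8.9 150.1] (array([496.5,  -9.2]), array([160.8, 110.3]), -79.0)
fin 80 [ 456.8 -291.7  105.1] (array([ 457.8, -292.9]), array([39.2, 13.4]), -0.1)
box 1537 [ 455.5 -348.9   49.3] (array([ 458.5, -336.9]), array([181.2, 101.2]), 90.0)
boxall 2147 [ 455.5 -332.6   57.7] (array([ 458., -337.]), array([181.3, 102.2]), -89.9)
handle 142 [440.6 279.6  72.6] (array([441.4, 281.1]), array([69.9, 16. ]), 61.6)
tray 519 [430.  288.   24.7] (array([450.3, 317.9]), array([156.6, 147.8]), -27.0)
trayall 746 [434.1 286.   32.2] (array([448.4, 304.7]), array([172.8, 148.4]), 72.5)
seal 220 [588.7 400.7  44. ] (array([603.7, 420.1]), array([101.1,  41.8]), 52.7)
tin 341 [ 634.9 -372.8   21. ] (array([ 636. , -372.8]), array([61.9, 60.4]), -6.2)
stone 71 [ 679.8 -117.4   18.7] (array([ 681.3, -118.5]), array([37. , 19.2]), -13.0)
stone 81 [665.1   2.9  18.8] (array([666.6,   2.8]), array([36.5, 18.4]), -0.6)
stone
[... 732 characters left out ...]
rray([140.7,  70.4]), -28.4)
trayall 1382 [437.  287.1  32. ] (array([441.6, 279.7]), array([140.8,  70.7]), -28.4)
seal 381 [590.3 397.4  52.9] (array([585.9, 395.1]), array([35. , 34.8]), -3.8)
tin 354 [ 636.1 -370.9   20.4] (array([ 631.7, -383.2]), array([82. , 62.4]), 69.6)
stone 104 [ 658.9 -215.4   17.9] (array([ 658.6, -216.9]), array([36. , 22.2]), -8.3)
stone 106 [ 682.5 -116.4   17.7] (array([ 681.7, -119.3]), array([32.7, 24.3]), -16.1)
stone 106 [567.5  20.8  22.4] (array([568.8,   9.4]), array([86.1, 13.8]), -74.0)
stone 43 [ 797.3 -162.8   11. ] (array([ 798.4, -163.7]), array([48.7, 10.6]), -78.9)
stone 126 [668.3   4.   17.7] (array([667.3,   2.9]), array([36.4, 20.3]), 0.1)
```

Run:
```python
import cv2
a=cv2.imread('pics/top0.png')[150:260,195:485]; cv2.imwrite('pics/topcrop.png',cv2.resize(a,None,fx=2.7,fy=2.7,interpolation=cv2.INTER_CUBIC))
b=cv2.imread('pics/scene0.png')[150:330,260:450]; cv2.imwrite('pics/scenecrop.png',cv2.resize(b,None,fx=3,fy=3,interpolation=cv2.INTER_CUBIC))
```

```text
(no output)
```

View pics/scenecrop.png

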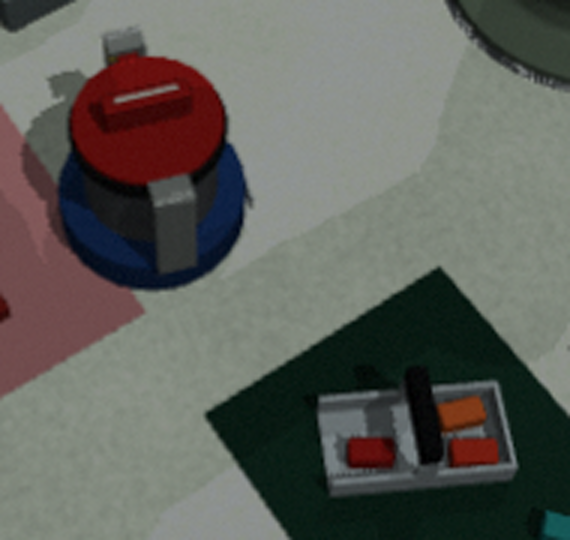

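The scene crop shows two tray stones behind the handle and one in front, and the hooks lie along the polisher's y as expected. Next I check which tray end is open, test yaw feasibility, and move above the lid.

Run:
```python
from m import *
d=np.load('/tmp/scene.npz');P=d['P']
a=np.radians(-28.2);u=np.array([np.cos(a),np.sin(a)]);v=np.array([-u[1],u[0]])
Q=P[np.isfinite(P[...,2])];L=(Q[:,:2]-[441.8,280])
s,t=L@u,L@v
for s0,s1 in((-71,-65),(-64,-58),(58,64),(65,71)):
    m=(s>s0)&(s<s1)&(abs(t)<28); print(s0,s1,m.sum(),np.percentile(Q[m,2],[5,50,95]).round(1))
q0=np.array(read_state()['qpos'])
for y in (-17.9,162.1):
    for dy in (0,52):
        q=inverse_kinematics([497.5,-9,149],down(np.radians(y+dy))); print(y,dy,None if q is None else np.round(q,2))
def tilt(ua,th):
    c,s_=np.cos(ua),np.sin(ua);u=np.array([c,s_,0]);z=np.array([0,0,1.])
    f=u*np.cos(th)-z*np.sin(th); zt=-z*np.cos(th)-u*np.sin(th)
    return u,f,zt
for ua in (-18,162,120,200,90,270,150,30):
  for sg in (1,-1):
    r=[]
    for th in (0,30,50,60):
        u,f,zt=tilt(np.radians(ua),np.radians(th)); y=sg*f; x=np.cross(y,zt)
        R=np.stack([x,y,zt],1)
        sp=np.array([497.5,-9,150])-30*u
        g=sp-70*f+(-zt)*58; p=g+zt*18
        q=inverse_kinematics(p,R); r.append(None if q is None else np.round(q,1).tolist())
    print(ua,sg,r)
movep([497.5,-9,330],down(np.radians(-17.9)))
c=shot('wrist','w1.png');P=cloud(c);H=cv2.cvtColor(c['image'],cv2.COLOR_BGR2HSV)
Q=zone(P,H,(0,640,0,400),(168,185));print('bar',len(Q),Q.mean(0),rect(Q))
print(read_state()['qpos'],read_state()['time'],np.array(c['cam_to_world']).round(2).tolist())
```

```text
-71 -65 115 [ 3.9 22.8 30.6]
-64 -58 28 [ 2.5  4.8 21.3]
58 64 54 [0.1 3.3 6.9]
65 71 56 [-0.4  2.9  5.9]
-17.9 0 [-0.01  0.44 -0.12  2.    0.08  0.7  -2.06]
-17.9 52 [ 0.15  0.45 -0.32  2.    0.21  0.73 -1.28]
162.1 0 [ 0.46  0.53 -0.75  1.98  0.49  0.82  0.69]
162.1 52 [ 0.77  0.78 -1.27  1.97  0.86  1.09  1.27]
-18 1 [[0.3, 0.3, -0.6, 2.2, 0.2, 0.8, -0.8], [0.2, 0.6, -0.4, 1.7, -0.0, 1.4, -0.5], [0.2, 0.8, -0.3, 1.5, -0.1, 1.7, -0.4], [0.2, 0.9, -0.2, 1.3, -0.2, 1.9, -0.4]]
-18 -1 [[0.8, 0.5, -1.3, 2.2, 0.6, 0.9, 2.0], [0.7, 0.9, -1.3, 1.7, 0.4, 1.5, 2.2], [0.7, 1.1, -1.3, 1.4, 0.3, 1.9, 2.1], [0.5, 1.0, -0.8, 1.3, 0.1, 1.9, 2.4]]
162 1 [[0.7, 0.9, -1.3, 1.7, 0.9, 1.3, 2.1], [-1.0, 0.5, 1.1, 2.2, -1.1, 0.3, -2.5], None, None]
162 -1 [[0.3, 0.6, -0.5, 1.7, 0.3, 1.0, -0.6], [0.1, 0.3, -0.3, 2.2, 1.0, 0.4, -1.4], None, None]
120 1 [[0.9, 0.8, -1.3, 1.8, 0.8, 1.2, 1.5], [0.4, 0.5, -0.9, 2.1, 1.1, 1.1, 1.0], [-0.0, 0.5, -0.7, 2.2, 1.3, 1.3, 0.6], [-0.1, 0.6, -0.7, 2.2, 1.3, 1.5, 0.4]]
120 -1 [[0.3, 0.5, -0.3, 1.8, 0.2, 0.9, -1.1], [-0.0, 0.4, -0.3, 2.1, 0.9, 0.8, -2.0], [-1.1, 0.6, 0.8
[... 1103 characters left out ...]
 2.2, 1.0, 0.5, -1.6], [0.5, 0.6, -1.3, 2.4, 1.7, 1.3, -2.4], None]
30 1 [[0.5, 0.3, -0.6, 2.1, 0.3, 0.8, 0.3], [0.2, 0.6, -0.5, 1.8, 0.4, 1.4, 0.1], [0.0, 0.8, -0.4, 1.5, 0.4, 1.8, 0.0], [-0.2, 0.9, -0.0, 1.4, 0.3, 1.9, 0.2]]
30 -1 [[-0.3, 0.3, 0.3, 2.2, -0.1, 0.7, -2.5], [-0.7, 0.6, 0.8, 1.8, -0.2, 1.3, -2.5], [-0.7, 0.9, 0.8, 1.6, -0.1, 1.6, -2.5], [-0.6, 1.0, 0.8, 1.4, -0.1, 1.8, -2.4]]
bar 1170 [499.83950672  -9.87728084 172.9914897 ] (array([498.1,  -9.1]), array([70.3, 17.4]), -17.5)
[ 0.15470549  0.2297283  -0.3076721   1.78369447  0.07604254  1.13995201
 -2.06125937] 2.375 [[-0.31, 0.91, 0.28, 568.41], [-0.95, -0.29, -0.09, -32.66], [-0.0, -0.29, 0.96, 470.71], [0.0, 0.0, 0.0, 1.0]]
```

View pics/w1.png

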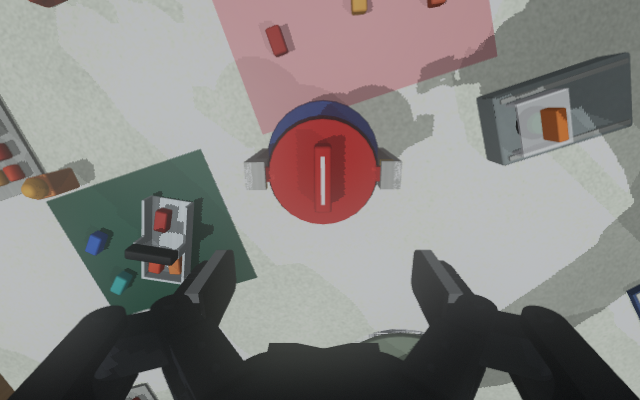

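The wrist view confirms the lid bar at (322,178) and the hooks at (256,172) and (390,170). The bar is centred at (498,-9) with yaw -17.6°. The tray front is at -28°. Now the lid comes off.

Run:
```python
from h import *
y0=-17.7; xy=[498,-9.1]
P=lambda z:[*xy,z]
def st(t): s=read_state(); print(t,round(s['time'],1),s['eef_pos'].round(1) if hasattr(s['eef_pos'],'round') else np.round(s['eef_pos'],1),np.round(s['ft_force'],1),'gap',round(s['finger_gap'],1),'M',np.round(s['torque'],2))
print(movel(P(200))); print('contact',movel(P(149),max_speed=60,guard=8)); st('down')
clamp(); st('clamped')
z=read_state()['eef_pos'][2]
for d in (2,4,6): movel(P(z-d),max_speed=20); st('push%d'%d)
for k in range(1,10):
    movep(P(z-6.3),down(np.radians(y0)+0.1*k)); 
    if k%3==0: st('turn%.1f'%(0.1*k))
```

```text
False
contact False
down 4.4 [498.2  -9.1 149.3] [-0.2  0.  -0.4] gap 85.3 M [-0.05  0.02 -0.01]
clamped 5.0 [498.1  -9.1 149.2] [-1.2  0.2  4.6] gap 17.3 M [0.   0.33 0.17]
push2 5.3 [498.1  -9.  147.5] [-2.   0.2  8.2] gap 16.8 M [0.02 0.58 0.2 ]
push4 5.5 [498.1  -9.1 145.6] [-2.9  0.5 10.9] gap 16.8 M [-0.01  0.69  0.14]
push6 5.8 [498.1  -9.1 143.7] [-3.9  0.3 12. ] gap 16.6 M [-0.01  0.75  0.16]
turn0.3 6.5 [498.8  -9.  143.7] [-0.9  0.5 11.3] gap 17.2 M [0.01 0.13 0.34]
turn0.6 7.3 [498.8  -9.1 143.6] [-0.2  0.3 12.1] gap 16.9 M [-0.02  0.06  0.31]
turn0.9 8.0 [498.8  -9.1 143.6] [ 0.7 -0.7 11.7] gap 16.9 M [-0.05  0.06  0.25]
```

```bash
cat >> h.py <<'E'
def st(t): s=read_state(); print(t,round(s['time'],1),np.round(s['eef_pos'],1),np.round(s['ft_force'],1),'gap',round(s['finger_gap'],1),'M',np.round(s['torque'],2))
E
python3 - <<'E'
from h import *
st('0'); movel([498.8,-9.1,170],max_speed=60); st('lift'); movel([498.8,-9.1,215])
a=np.radians(-17.7)+0.9
movep([410,-155,130],down(a)); st('over')
movel([410,-155,25]); print(movel([410,-155,9],max_speed=30,guard=4)); st('placed')
open_gripper(); st('open')
movel([410,-155,120])
c=shot('top','t2.png')
E
```

```text
0 8.0 [498.8  -9.1 143.6] [ 0.7 -0.7 11.7] gap 16.9 M [-0.05  0.06  0.25]
lift 8.6 [498.7  -9.2 169.9] [ 0.1 -0.4 -1. ] gap 16.9 M [ 0.    0.02 -0.02]
over 9.8 [ 409.9 -154.8  129.6] [ 0.4  0.  -1.3] gap 16.6 M [-0.01  0.   -0.02]
True
placed 10.9 [ 410.7 -154.3   24.1] [0.6 0.6 7.4] gap 16.8 M [ 0.16  0.25 -0.05]
open 11.6 [ 410.2 -154.4   24. ] [ 0.1 -0.1 -0.3] gap 85.4 M [0.01 0.04 0.04]
```

View pics/t2.png

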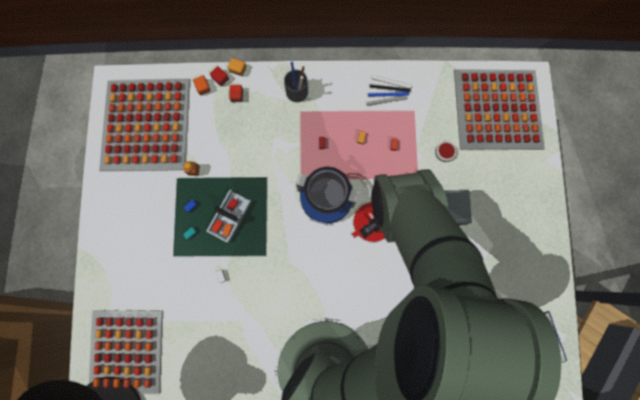

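The top view shows the pot open at (327,190) and the lid on the bench at about (368,224). The contact came 12 mm higher than I expected, so I'll check that the lid is flat.

Run:
```python
from m import *
movel([380,-120,300],frame=down(np.radians(34)))
for n in ('wrist','scene'):
    c=shot(n,n+'3.png');P=cloud(c);H=cv2.cvtColor(c['image'],cv2.COLOR_BGR2HSV)
    ok=(abs(P[...,0]-410)<75)&(abs(P[...,1]+155)<75)
    red=((H[...,0]<12)|(H[...,0]>170))&(H[...,1]>150)
    Q=P[ok&red&(P[...,2]>2)]; D=Q[(Q[:,2]<22)]; B=Q[Q[:,2]>30]
    print(n,len(Q),np.percentile(Q[:,2],[2,10,50,90,98]).round(1),'bar',rect(B),B[:,2].max(),'disc',rect(D))
    A=np.c_[D[:,:2]-[410,-155],np.ones(len(D))]; print('plane',np.linalg.lstsq(A,D[:,2],rcond=None)[0])
st('')
```

```text
wrist 2732 [ 4.5  5.1  6.3 35.1 36.7] bar (array([ 425.7, -144.3]), array([62.9, 16.4]), 31.6) 38.47974150564488 disc (array([ 434.7, -148.9]), array([117.5,  83.6]), 82.8)
plane [5.68205580e-04 6.76038930e-04 6.13112061e+00]
scene 440 [ 3.8  5.1  8.1 28.1 39. ] bar (array([ 406. , -129.9]), array([79.3, 36.6]), -83.3) 489.2656421197605 disc (array([ 415.6, -159.6]), array([132.4,  91. ]), -29.7)
plane [4.14414410e-03 1.28126075e-02 7.90083080e+00]
 13.9 [ 379.8 -120.   299.4] [ 0.1 -0.1  1.2] gap 85.7 M [-0.01  0.02 -0.03]
```

View pics/wrist3.png

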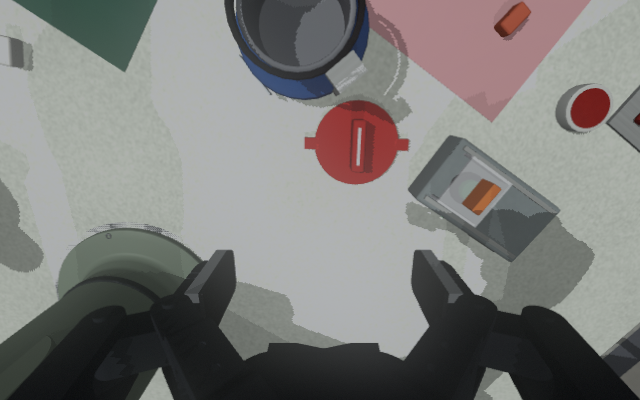

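The lid lies flat on the bench, with its disc at (357,143). I'll re-measure it before regrasping. Now I'll pick up the tray and tip it.

```bash
cat >> h.py <<'E'
def tilt(ua,th):
    "tool frame for tray pointing to azimuth ua (rad), nose down by th, tool y = front"
    u=np.array([np.cos(ua),np.sin(ua),0]);z=np.array([0,0,1.])
    f=u*np.cos(th)-z*np.sin(th); zt=-z*np.cos(th)-u*np.sin(th)
    return u,f,zt,np.stack([np.cross(f,zt),f,zt],1)
def spout_tcp(sp,ua,th,grip=17.):
    u,f,zt,R=tilt(ua,th); return np.array(sp)-70*f-zt*58+zt*grip, R
E
python3 - <<'E'
from m import *
R=tilt(np.radians(-28.2),0)[3]
movep([441.8,280.3,200],R)
c=shot('wrist');P=cloud(c);H=cv2.cvtColor(c['image'],cv2.COLOR_BGR2HSV)
ok=(abs(P[...,0]-441.8)<50)&(abs(P[...,1]-280.3)<50)&(P[...,2]>66)&(P[...,2]<80)
Q=P[ok];r=rect(Q);print(len(Q),r,Q[:,2].mean())
E
```

```text
1248 (array([442.7, 281. ]), array([69.4, 15.5]), 62.1) 71.82314225854691
```

```bash
python3 - <<'E'
from h import *
a0=np.radians(-28.2); R=tilt(a0,0)[3]
movel([442.3,280.7,46],max_speed=100,guard=15); st('at'); clamp(); st('clamp')
movel([442.3,280.7,60],max_speed=40); movel([442.3,280.7,245],max_speed=120); st('lift')
ua=np.radians(-18); u=tilt(ua,0)[0]
sp=np.array([498.7,-9,0])-32*u
p,Rr=spout_tcp(sp+[0,0,200],ua,0); movel(p,Rr,max_speed=120); st('over')
c=shot('top','t4.png')
E
python3 - <<'E'
import cv2
a=cv2.imread('pics/t4.png')[130:280,230:430];cv2.imwrite('pics/t4c.png',cv2.resize(a,None,fx=3,fy=3,interpolation=cv2.INTER_CUBIC))
b=None
E
```

```text
at 17.2 [442.6 280.8  46.5] [0.7 0.1 0.1] gap 85.4 M [-0.03  0.01 -0.01]
clamp 17.8 [442.3 280.7  46.2] [-0.7 -0.4  4.6] gap 14.8 M [-0.23  0.2   0.01]
lift 20.0 [442.1 280.6 244.5] [-0.  -0.2 -3.2] gap 14.8 M [-0.   -0.01  0.03]
over 22.4 [401.8  22.9 241. ] [ 0.8 -0.1 -3. ] gap 15.2 M [-0.03 -0.05 -0.02]
```

Run:
```python
from h import *
c=shot('scene','s4.png'); cv2.imwrite('pics/s4c.png',cv2.resize(c['image'][100:280,230:470],None,fx=3,fy=3,interpolation=cv2.INTER_CUBIC))
```

```text
(no output)
```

View pics/s4c.png

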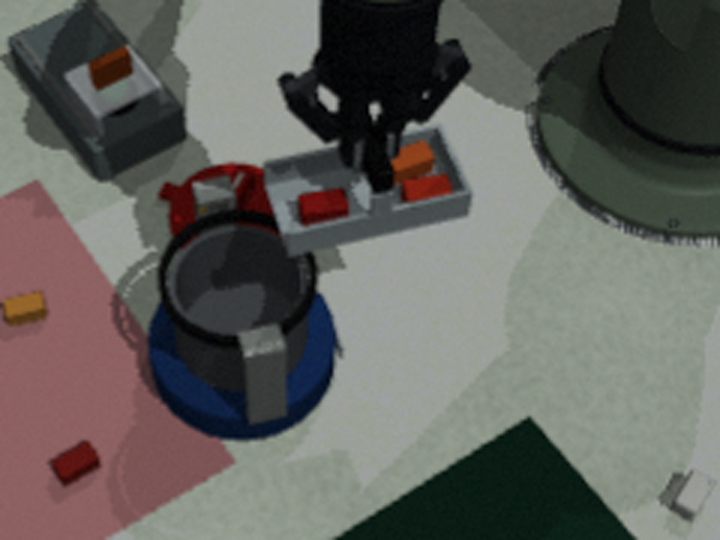

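Run:
```python
from h import *
ua=np.radians(-18); u=tilt(ua,0)[0]
sp=np.array([498.7,-9,0])-30*u
for th,z in ((8,185),(16,165),(22,150),(26,149),(30,149),(34,149),(38,149),(42,149),(47,149),(52,149),(57,149)):
    p,R=spout_tcp(sp+[0,0,z],ua,np.radians(th)); movel(p,R,max_speed=40 if th<22 else 25)
    if th>20: st(th)
wait(0.5); st('end')
c=shot('scene','s5.png'); cv2.imwrite('pics/s5c.png',cv2.resize(c['image'][100:280,230:470],None,fx=3,fy=3,interpolation=cv2.INTER_CUBIC))
```

```text
22 24.0 [422.9  15.8 214.4] [-1.   0.6 -2.3] gap 14.9 M [-0.25 -0.62  0.01]
26 24.3 [427.4  14.4 216.5] [ 0.8  0.2 -2.4] gap 14.9 M [-0.25 -0.71  0.02]
30 24.7 [431.8  12.9 219.4] [-0.2  0.8 -0.6] gap 15.0 M [-0.19 -0.65 -0.01]
34 25.1 [436.6  11.4 222. ] [ 0.1  0.4 -1.9] gap 15.2 M [-0.25 -0.75  0.02]
38 25.4 [441.5   9.8 224.3] [-0.3 -0.1 -2.3] gap 14.8 M [-0.25 -0.83 -0.01]
42 25.8 [446.6   8.1 226.2] [ 0.1 -0.3 -0.6] gap 15.1 M [-0.31 -0.88 -0.04]
47 26.2 [453.1   6.  228.1] [-0.3  0.4 -1.4] gap 15.4 M [-0.34 -1.02  0.01]
52 26.7 [459.8   3.9 229.4] [-0.8  1.3 -1.4] gap 14.8 M [-0.37 -1.05 -0.03]
57 27.1 [466.5   1.7 230. ] [-0.1  0.2 -0.8] gap 15.5 M [-0.35 -1.17 -0.1 ]
end 27.6 [466.6   1.4 230.1] [-0.5 -0.1 -1.6] gap 15.0 M [-0.39 -1.17  0.01]
```

View pics/s5c.png

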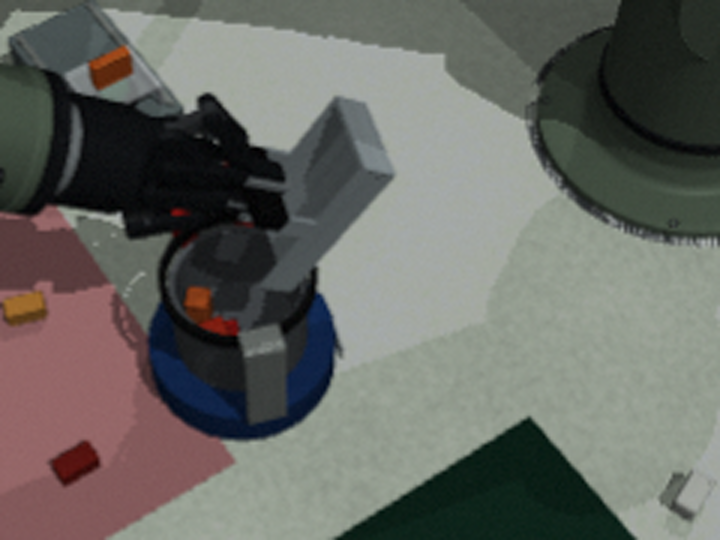

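The pot now holds stones at (200,305) and (222,325) in the crop, and the tray is empty (the force matches 180 g). Next I set the tray down on bare bench and locate the mat stones.

```bash
cat >> m.py <<'E'
def stones(c,box=(560,780,-260,90),zr=(9,40)):
    P=cloud(c); H=cv2.cvtColor(c['image'],cv2.COLOR_BGR2HSV)
    with np.errstate(invalid='ignore'):
        mk=((P[...,0]>box[0])&(P[...,0]<box[1])&(P[...,1]>box[2])&(P[...,1]<box[3])&(P[...,2]>zr[0])&(P[...,2]<zr[1])&(H[...,1]>140)).astype(np.uint8)
    k,l,s,_=cv2.connectedComponentsWithStats(mk)
    return [(*rect(P[l==i]),P[l==i][:,2].max().round(1)) for i in range(1,k) if s[i,4]>25]
E
python3 - <<'E'
from m import *
p=np.array(read_state()['eef_pos']); movel(p+[-20,8,90],max_speed=120)
ua=np.radians(-10);R=tilt(ua,0)[3]
movel([560,120,290],R,max_speed=200); st('lev'); movel([650,205,250],R,max_speed=250); movel([650,205,70],R,max_speed=150)
print(movel([650,205,43],max_speed=40,guard=4)); st('set'); open_gripper(); wait(0.3); st('open')
movel([650,205,200])
for n in('top','scene'):
    c=shot(n,n+'6.png');
    for s in stones(c): print(n,s)
    print([s for s in stones(c,(430,570,-80,60),(45,125))])
    P=cloud(c);m=(abs(P[...,0]-650)<90)&(abs(P[...,1]-205)<80)&(P[...,2]>15)&(P[...,2]<36);print('tray',rect(P[m]),P[m][:,2].mean())
E
```

```text
Traceback (most recent call last):
workcell.PlanningError: the arm cannot follow that straight line within its joint ranges
```

Run:
```python
from m import *
ua=np.radians(-18); u=tilt(ua,0)[0]; sp=np.array([498.7,-9,0])-34*u
for th,z in ((50,155),(40,165),(20,190),(0,215)):
    p,R=spout_tcp(sp+[0,0,z],ua,np.radians(th)); movel(p,R,max_speed=80)
st('level')
ua=np.radians(-10);R=tilt(ua,0)[3]
movep([560,140,280],R); st('mid'); movep([650,205,150],R); movel([650,205,70],R,max_speed=150)
print(movel([650,205,43],max_speed=40,guard=4)); st('set'); open_gripper(); wait(0.3); st('open')
movel([650,205,200])
for n in('top','scene'):
    c=shot(n,n+'6.png');
    for s in stones(c): print(n,s)
    print([s for s in stones(c,(430,570,-80,60),(45,125))])
    P=cloud(c);m=(abs(P[...,0]-650)<90)&(abs(P[...,1]-205)<80)&(P[...,2]>15)&(P[...,2]<36);print('tray',rect(P[m]),P[m][:,2].mean())
```

```text
level 29.4 [400.3  22.8 255.9] [-0.  -1.4 -1.4] gap 15.5 M [-0.02 -0.    0.05]
mid 30.2 [560.  139.9 278.6] [-0.4 -0.3 -2. ] gap 14.7 M [-0.05 -0.04 -0.06]
True
set 32.2 [649.8 204.9  45.7] [-0.3  0.4  4.7] gap 14.9 M [-0.06 -0.27 -0.02]
open 33.2 [649.6 204.6  45.7] [0.3 0.4 0.5] gap 85.4 M [ 0.    0.04 -0.04]
[(array([461.1,  44.4]), array([27.1, 18.3]), 20.0, np.float64(49.1))]
tray (array([649. , 205.5]), array([142.5,  72.7]), -9.3) 25.23101337774776
scene (array([ 659.6, -217.4]), array([33.2, 22. ]), -4.7, np.float64(22.4))
scene (array([667.4,   2.5]), array([34.4, 22.6]), 2.3, np.float64(23.4))
[(array([448.9,  38.9]), array([25. , 16.7]), 36.4, np.float64(48.9))]
tray (array([647.7, 202.9]), array([138.4,  72. ]), -9.5) 24.55181996840573
```

View pics/top6.png

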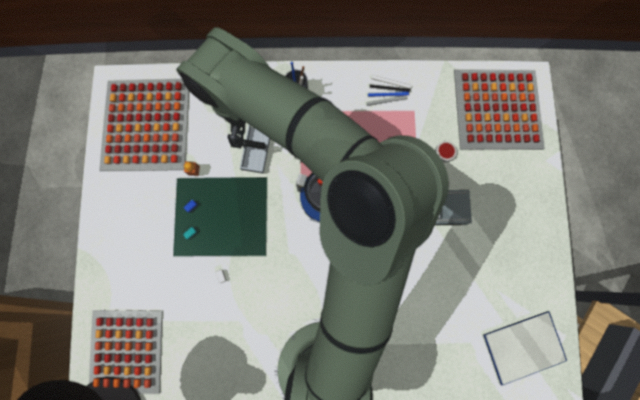

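The tray is set down flat and empty at about (649,205). Next I pick the loose stones, re-measuring each from the wrist camera first.

```bash
cat > pick.py <<'E'
from m import *
def pick(ap):
    yaw=np.radians(-17.7)
    movep([*ap,200],down(yaw))
    c=shot('wrist'); S=[s for s in stones(c,(ap[0]-70,ap[0]+70,ap[1]-70,ap[1]+70),(8,35))]
    print('seen',S)
    S=[s for s in S if 28<s[1][0]<44 and 14<s[1][1]<26]
    s=min(S,key=lambda s:np.hypot(*(s[0]-ap))); a=np.radians(s[2])
    if a>np.radians(60): a-=np.pi
    x,y=s[0]
    movel([x,y,60],down(a),max_speed=200); movel([x,y,12],max_speed=150)
    print('touch',movel([x,y,3],max_speed=30,guard=6)); clamp(); st('grip')
    movel([x,y,200],max_speed=250); st('lifted')
    movep([498.7,-9,200],down(yaw)); movel([498.7,-9,150],max_speed=150); open_gripper(); wait(0.3)
    movel([498.7,-9,215],max_speed=250)
    return s
E
python3 - <<'E'
from pick import *
pick(np.array([667,2.8]))
c=shot('wrist','w7.png'); print(stones(c,(430,570,-80,60),(45,125)))
E
```

```text
seen []Traceback (most recent call last):
  File "<stdin>", line 2, in <module>
  File "pick.py", line 8, in pick
    s=min(S,key=lambda s:np.hypot(*(s[0]-ap))); a=np.radians(s[2])
ValueError: min() iterable argument is empty
```

Run:
```python
from m import *
st('')
c=shot('wrist','w7.png'); print(stones(c,(500,800,-280,120),(5,40)), np.array(c['cam_to_world']).round(2).tolist())
```

```text
35.7 [666.9   3.9 199.8] [0.2 0.2 0.7] gap 85.0 M [0.01 0.03 0.  ]
[(array([ 661.2, -217.4]), array([34.6, 19.6]), -6.7, np.float64(20.8))] [[-0.3, 0.91, 0.28, 737.95], [-0.95, -0.29, -0.09, -18.63], [-0.0, -0.29, 0.96, 340.61], [0.0, 0.0, 0.0, 1.0]]
```

View pics/w7.png

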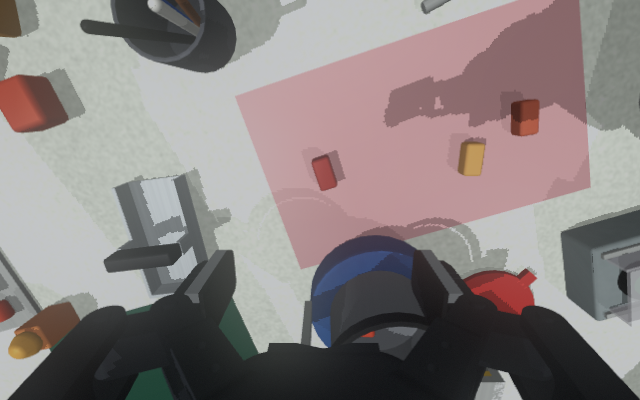

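The wrist view shows all three stones, at (323,172), (472,158) and (525,117). My saturation threshold was rejecting them, so I'll segment by height alone.

```bash
sed -i 's/&(H\[...,1\]>140)//' m.py
python3 - <<'E'
from pick import *
pick(np.array([667,2.8]))
c=shot('wrist','w8.png'); print(stones(c,(590,780,-260,90),(8,35)))
E
```

```text
seen [(array([667.9,   2.5]), array([36.2, 20. ]), 0.6, np.float64(20.1))]
touch False
grip 38.4 [668.1   2.5   3.3] [-0.7 -0.3  5.5] gap 18.1 M [-0.08  0.17  0.01]
lifted 39.4 [667.2   2.3 198.5] [ 0.7  0.  -0.6] gap 18.7 M [0.01 0.06 0.02]
[(array([ 625.5, -153. ]), array([20.9, 18.9]), 70.5, np.float64(20.9))]
```

View pics/w8.png

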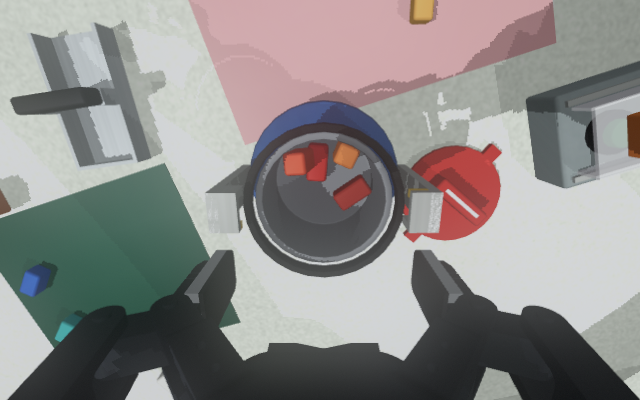

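The pot holds four stones: (295,163), (318,160), (346,155) and (352,190). The orange mat stone has been knocked to about (625,-153), seen at (422,8). Continuing with the other two.

Run:
```python
from pick import *
pick(np.array([640,-150.]))
pick(np.array([660,-216.5]))
c=shot('wrist','w9.png'); print(stones(c,(590,780,-260,90),(8,35)))
movel([498.7,60,215]) if False else None
```

```text
seen [(array([ 661.1, -213.7]), array([37. , 12.5]), -0.8, np.float64(20.8)), (array([ 634.9, -157.1]), array([35.1, 18.9]), -17.3, np.float64(19.9))]
touch False
grip 45.2 [ 635.1 -157.2    3.3] [ 0.5 -0.6  5.9] gap 18.5 M [ 0.01  0.13 -0.01]
lifted 46.2 [ 634.2 -157.1  198.5] [ 0.2 -0.2 -0.6] gap 18.5 M [ 0.01  0.01 -0.01]
seen [(array([ 660.9, -219.1]), array([35.9, 19.9]), -7.9, np.float64(19.9))]
touch False
grip 52.3 [ 661.1 -219.2    3.3] [-1.  -0.8  4.7] gap 18.7 M [-0.04  0.11  0.02]
lifted 53.2 [ 660.2 -219.1  198.5] [-0.4  0.4 -0.7] gap 18.3 M [-0.01  0.01 -0.05]
[]
```

View pics/w9.png

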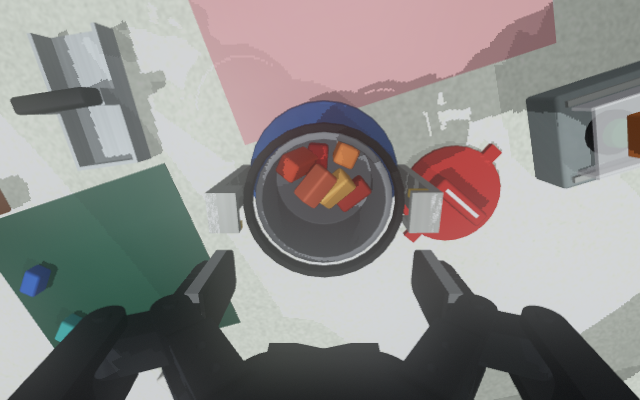

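All six stones are in the pot. Next I measure the collar centre and the lid, then regrasp it.

Run:
```python
from m import *
c=shot('wrist');P=cloud(c)
with np.errstate(invalid='ignore'): m=(np.hypot(P[...,0]-498.7,P[...,1]+9)<66)&(P[...,2]>132)&(P[...,2]<142)
Q=P[m];print('collar',len(Q),cv2.minEnclosingCircle(Q[:,:2].astype(np.float32)),np.median(Q[:,2]))
movep([415,-150,170],down(np.radians(32)))
c=shot('wrist','w10.png');P=cloud(c)
ok=(abs(P[...,0]-420)<90)&(abs(P[...,1]+150)<90)
with np.errstate(invalid='ignore'): B=P[ok&(P[...,2]>30)&(P[...,2]<42)]
print('bar',len(B),rect(B),np.median(B[:,2]))
H=cv2.cvtColor(c['image'],cv2.COLOR_BGR2HSV); red=((H[...,0]<12)|(H[...,0]>170))&(H[...,1]>130)
with np.errstate(invalid='ignore'): D=P[ok&red&(P[...,2]>4)&(P[...,2]<14)]
print('disc',len(D),rect(D),D.min(0),D.max(0)); A=np.c_[D[:,:2]-[415,-150],np.ones(len(D))]; print('plane',np.linalg.lstsq(A,D[:,2],rcond=None)[0]); st('')
```

```text
collar 3886 ((500.45428466796875, -9.872962951660156), 65.85493469238281) 134.91125375506562
bar 1551 (array([ 440. , -104.1]), array([151.3,  67.9]), 41.1) 36.16873649316784
disc 9057 (array([ 422.7, -146.9]), array([117.8, 117.4]), 80.5) [ 363.7535827  -212.23374836    4.02388869] [481.23257241 -82.32482912  11.19211006]
plane [6.26625478e-04 2.04354532e-04 6.15942027e+00]
 57.3 [ 415.5 -149.3  170. ] [0.  0.2 0.3] gap 85.3 M [-0.03 -0.02  0.  ]
```

View pics/w10.png

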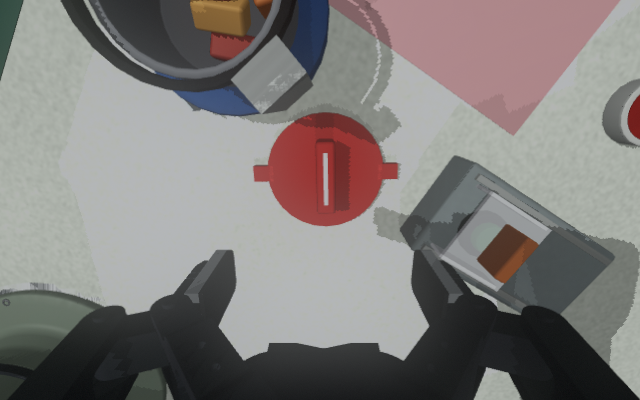

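The lid lies flat with its disc at (326,169), which is about (422.7,-147) in the world. I isolate the bar, grasp it, lift, and check for tilt before refitting.

Run:
```python
from m import *
c=shot('wrist');P=cloud(c)
with np.errstate(invalid='ignore'): B=P[(np.hypot(P[...,0]-422.7,P[...,1]+147)<42)&(P[...,2]>30)&(P[...,2]<42)]
r=rect(B);print('bar',len(B),r)
x,y=r[0]; 
assert abs(x-422.7)<5 and abs(y+147)<5 and 60<r[1][0]<75 and abs(r[2]-32)<8
a=np.radians(r[2])
movel([x,y,60],down(a)); print(movel([x,y,10.5],max_speed=50,guard=6)); st('down'); clamp(); st('clamp')
movel([x,y,40],max_speed=50); movel([x,y,240]); st('up')
c=shot('scene');P=cloud(c);p=read_state()['eef_pos']
H=cv2.cvtColor(c['image'],cv2.COLOR_BGR2HSV); red=((H[...,0]<12)|(H[...,0]>170))&(H[...,1]>130)
D=P[red&(np.hypot(P[...,0]-x,P[...,1]-y)<85)&(P[...,2]>200)&(P[...,2]<250)]
for _ in range(3):
    A=np.c_[D[:,:2]-[x,y],np.ones(len(D))];k=np.linalg.lstsq(A,D[:,2],rcond=None)[0];D=D[abs(A@k-D[:,2])<5]
print('plane',k,'n',len(D),rect(D)); t=k[:2];print('tilt along bar',t@[np.cos(a),np.sin(a)],'across',t@[-np.sin(a),np.cos(a)])
```

```text
bar 1381 (array([ 423.2, -146.8]), array([69.3, 17.9]), 32.6)
False
down 59.4 [ 423.3 -146.8   10.7] [ 0.9  0.3 -1. ] gap 85.4 M [-0.02  0.01 -0.04]
clamp 60.0 [ 423.2 -146.9   10.7] [-1.   0.2  7.7] gap 16.9 M [0.03 0.33 0.01]
up 62.2 [ 422.9 -146.7  239.4] [ 0.5  0.1 -0.8] gap 17.2 M [ 0.02 -0.01 -0.02]
plane [-2.83831471e-03 -8.68541495e-04  2.36298083e+02] n 1059 (array([ 421.5, -145.9]), array([117.2, 116.9]), 79.8)
tilt along bar -0.00285908981343489 across 0.0007974961798731395
```

Run:
```python
from h import *
X,Y=498.9,-9.2; y0=np.radians(-17.7)
movep([X,Y,200],down(y0+0.9)); st('over')
movel([X,Y,155],max_speed=100); print(movel([X,Y,146],max_speed=20,guard=4)); st('contact')
zc=147.7
for z in (145,143,141.3): movel([X,Y,z],max_speed=20); st(z)
for k in np.arange(0.8,0.05,-0.1):
    movep([X,Y,141.1],down(y0+k))
    if abs(k-.4)<.25: st('turn%.1f'%k)
st('0.1')
for k in (0.06,0.03,0.0,-0.015,-0.03):
    movep([X,Y,141.1],down(y0+k)); st('turn%.3f'%k)
    if abs(read_state()['torque'][2])>0.9: break
```

```text
over 63.0 [498.7  -8.7 199.5] [-0.5 -0.2 -1.2] gap 17.3 M [-0.07  0.05  0.03]
True
contact 64.0 [499.1  -9.3 147. ] [-0.   0.3  7.9] gap 17.1 M [-0.14  0.09  0.04]
145 64.2 [499.1  -9.3 145.2] [-2.6 -1.7  9.5] gap 16.8 M [-0.34  0.38  0.03]
143 64.5 [499.1  -9.3 143.3] [-1.7 -1.3 11.9] gap 16.9 M [-0.3   0.49  0.07]
141.3 64.7 [499.1  -9.3 141.7] [-2.9 -0.6 12.1] gap 16.9 M [-0.35  0.72  0.04]
turn0.6 65.5 [499.6  -8.9 141.8] [-0.4  0.2 11.9] gap 17.1 M [ 0.09  0.21 -0.3 ]
turn0.5 65.7 [499.6  -8.9 141.8] [-0.1 -1.2 11.5] gap 17.0 M [ 0.11  0.13 -0.29]
turn0.4 66.0 [499.6  -8.8 141.8] [-0.1  0.7 11.9] gap 17.1 M [ 0.1   0.17 -0.28]
turn0.3 66.2 [499.7  -8.9 141.8] [-0.4  0.5 12.2] gap 17.3 M [ 0.16  0.2  -0.28]
turn0.2 66.5 [499.6  -8.8 141.8] [-0.5  1.2 12. ] gap 17.0 M [ 0.12  0.16 -0.27]
0.1 66.7 [499.7  -8.9 141.8] [-0.1  0.7 12.4] gap 17.1 M [ 0.13  0.18 -0.34]
turn0.060 67.0 [499.7  -8.9 141.8] [ 0.4  0.1 12.4] gap 17.1 M [0.09 0.12 0.17]
turn0.030 67.2 [499.7  -8.9 141.8] [ 0.2  0.6 12.4] gap 16.8 M [0.1  0.17 0.29]
turn0.000 67.5 [499.7  -8.9 141.8] [-0.3 -0.8 11.5] gap 17.1 M [0.04 0.15 0.32]
turn-0.015 67.7 [499.7  -8.9 141.8] [-0.2 -0.1 12.6] gap 16.9 M [0.05 0.11 0.39]
turn-0.030 68.0 [499.5  -8.8 141.8] [-0.8  0.5 13. ] gap 17.0 M [0.09 0.35 0.94]
```

The end stop shows up as a torque rise at -0.03 rad. Now I let the lid spring up, release it, and verify.

Run:
```python
from m import *
p=np.array(read_state()['eef_pos']); a=np.radians(-17.7)
movel([499.3,-9,p[2]+3],max_speed=20); st('up3'); movel([499.3,-9,p[2]+5.5],max_speed=20); st('up5.5')
movep([499.3,-9,p[2]+5.5],down(a+0.03)); st('back+.03'); movep([499.3,-9,p[2]+5.5],down(a)); st('c')
open_gripper(); wait(0.3); st('open'); movel([499,-9,330],max_speed=250)
c=shot('wrist','w11.png');P=cloud(c)
d=np.hypot(P[...,0]-499,P[...,1]+9)
B=P[(d<42)&(P[...,2]>165)&(P[...,2]<185)];print('bar',rect(B),np.percentile(B[:,2],[50,95]))
H=cv2.cvtColor(c['image'],cv2.COLOR_BGR2HSV); red=((H[...,0]<12)|(H[...,0]>170))&(H[...,1]>130)
D=P[red&(d<58)&(P[...,2]>130)&(P[...,2]<155)];A=np.c_[D[:,:2]-[499,-9],np.ones(len(D))]
print('disc plane',np.linalg.lstsq(A,D[:,2],rcond=None)[0],rect(D))
```

```text
up3 68.3 [499.3  -8.7 145.1] [-4.2 -0.2 11.8] gap 16.7 M [0.19 0.87 0.74]
up5.5 68.6 [499.2  -8.7 147.5] [-5.5  0.9 11. ] gap 17.2 M [0.29 1.01 0.68]
back+.03 68.8 [499.   -8.7 147.4] [-5.5  2.5 10.5] gap 17.0 M [ 0.45  1.13 -0.65]
c 69.1 [499.3  -8.8 147.4] [-2.5  0.9  6.2] gap 17.0 M [ 0.22  0.57 -0.09]
open 70.1 [499.3  -9.  147.3] [-0.4  0.   0.9] gap 85.7 M [-0.01  0.02  0.  ]
bar (array([499.2,  -8.7]), array([69.2, 17.3]), -17.3) [173.06194561 174.39872699]
disc plane [ 6.04427346e-04 -1.48354402e-05  1.43199672e+02] (array([499.2,  -9. ]), array([115.3, 115.2]), 73.5)
```

View pics/w11.png

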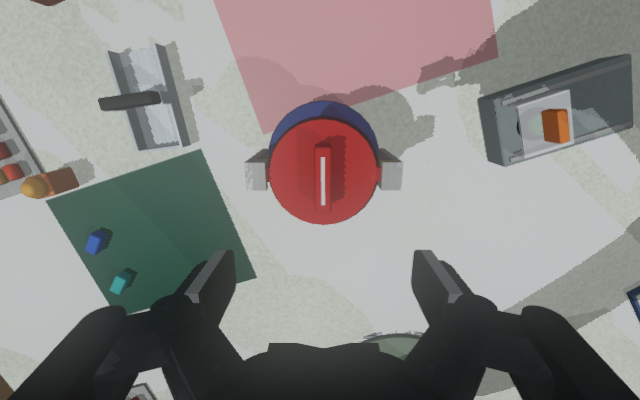

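The lid is back to its initial reading (level, yaw -17.3°, bar top at 173) with both lugs under the hooks at (257,172) and (390,170). The ±0.03 rad test met resistance both ways, so it is locked. Next is the control box.

Run:
```python
from m import *
movep([459,-294,240],down(0.0)); st('above')
c=shot('wrist');P=cloud(c)
near=(abs(P[...,0]-459)<60)&(abs(P[...,1]+294)<60)
F=P[near&(P[...,2]>97)&(P[...,2]<115)];r=rect(F);print('fin',len(F),r,np.median(F[:,2]))
bx=(abs(P[...,0]-459)<75)&(abs(P[...,1]+338)<130)&(P[...,2]>40)&(P[...,2]<58);print('box',rect(P[bx]))
x,y=r[0]; assert abs(x-459)<5 and abs(y+294)<5
a=np.radians(r[2]); print('yaw',r[2])
if abs(r[2])>6: raise SystemExit
movel([x,y,130],down(a)); print(movel([x,y,85],max_speed=60,guard=6)); st('at'); clamp(); st('clamp')
v=np.array([np.sin(a),-np.cos(a),0]); p=np.array([x,y,85.])
print(movel(p+75*v,max_speed=60,guard=12)); st('slid')
```

```text
above 72.2 [ 459.7 -292.8  240.2] [ 0.4  0.3 -1. ] gap 85.5 M [ 0.03 -0.08 -0.03]
fin 538 (array([ 460.2, -295.3]), array([39.3, 11.5]), -0.0) 105.96424662483949
box (array([ 459.9, -339.9]), array([179.9, 100.3]), -89.4)
yaw -0.0
False
at 74.0 [ 460.4 -295.3   85.2] [-0.1  0.4  0.4] gap 84.9 M [-0.01  0.01  0.06]
clamp 74.7 [ 460.2 -295.3   85.2] [-1.7 -0.1  4.7] gap 11.1 M [0.03 0.35 0.23]
False
slid 76.1 [ 460.9 -370.    85.2] [3.6 5.3 6.4] gap 10.9 M [ 1.02 -0.64  0.21]
```

Run:
```python
from m import *
open_gripper(); p=np.array(read_state()['eef_pos']); movel([460.5,-370,150]); movel([460,-294,240],max_speed=250)
c=shot('wrist','w12.png');P=cloud(c);H=cv2.cvtColor(c['image'],cv2.COLOR_BGR2HSV)
near=(abs(P[...,0]-460)<60)&(abs(P[...,1]+294)<45)
G=P[near&(P[...,2]>61)&(P[...,2]<74)&(H[...,0]>40)&(H[...,0]<90)&(H[...,1]>80)];print('green',len(G),rect(G) if len(G)>5 else '',np.median(G,0) if len(G) else '')
F=P[(abs(P[...,0]-460)<60)&(abs(P[...,1]+370)<60)&(P[...,2]>97)&(P[...,2]<115)];print('fin',rect(F))
g=rect(G)[0]; assert abs(g[0]-460)<5 and abs(g[1]+295)<6
clamp(); movel([*g,90]); st('pre')
print(movel([*g,60],max_speed=20,guard=14)); st('press'); wait(0.3); st('hold')
```

```text
green 487 (array([ 459.7, -295. ]), array([25.4, 25.1]), 89.7) [ 459.80971122 -295.00627562   70.04138496]
fin (array([ 460.8, -369.9]), array([39.2, 12.6]), 0.5)
pre 79.9 [ 460.1 -295.2   90.7] [ 0.2 -0.7 -0.1] gap 0.1 M [-0.03  0.06 -0.02]
True
press 81.1 [ 459.8 -295.    65.9] [-3.2  0.  15.5] gap 0.0 M [ 0.25  0.78 -0.  ]
hold 81.4 [ 459.7 -295.    65.9] [-2.5  2.3 14.4] gap 0.2 M [ 0.36  0.71 -0.04]
```

Run:
```python
from m import *
p=np.array(read_state()['eef_pos'])
movel([459.7,-295,72],max_speed=20)
for z in (71,70,69,68,67,66,65,64,63,62,61.5):
    h=movel([459.7,-295,z],max_speed=15,guard=28); s=read_state(); print(z,h,np.round(s['eef_pos'],1),np.round(s['ft_force'],1))
    if h or s['ft_force'][2]>30: break
wait(0.3); st('hold')
```

```text
71 False [ 459.8 -295.1   70.9] [ 0.6 -0.   2.2]
70 False [ 459.8 -295.    70. ] [ 1.7 -0.8  3.4]
69 False [ 459.8 -295.    69. ] [ 0.7 -0.6  2.9]
68 False [ 459.8 -295.    68. ] [ 1.5 -1.2  3.7]
67 False [ 459.8 -295.    67. ] [ 1.6 -1.9  3.4]
66 False [ 459.8 -295.1   66.1] [ 1.  -0.9  5.7]
65 False [ 459.8 -295.1   65.8] [-3.3  1.2 23.1]
64 False [ 459.9 -295.1   65.5] [-8.3  3.7 38.7]
hold 84.1 [ 459.9 -295.1   65.5] [-8.8  3.4 38.9] gap 0.1 M [ 0.77  1.92 -0.01]
```

The button contacts at about 71.7 and hits a hard stop at 65.8, a full 6 mm of travel. Next I retract and close the cover.

Run:
```python
from m import *
movel([459.8,-295,150]); open_gripper(); movel([460.8,-370,150])
print(movel([460.8,-369.9,85],max_speed=60,guard=6)); clamp(); st('grip')
print(movel([460.2,-294.5,85],max_speed=50,guard=14)); st('slid')
open_gripper(); movel([460.2,-295,150]); movel([460,-295,240])
c=shot('wrist');P=cloud(c);F=P[(abs(P[...,0]-460)<60)&(abs(P[...,1]+300)<60)&(P[...,2]>97)&(P[...,2]<115)];print('fin',rect(F))
movep([420,-480,320],down(0.0))
for n in('top','scene'):
    c=shot(n,n+'9.png');P=cloud(c)
    print(n,'mat',[s for s in stones(c,(600,780,-260,80),(8,35))])
    d=np.hypot(P[...,0]-499,P[...,1]+9);B=P[(d<42)&(P[...,2]>165)&(P[...,2]<185)];print('bar',rect(B),B[:,2].mean())
    m=(abs(P[...,0]-650)<90)&(abs(P[...,1]-205)<80)&(P[...,2]>15)&(P[...,2]<36);print('tray',rect(P[m]))
    m=(abs(P[...,0]-587)<40)&(abs(P[...,1]-396)<40)&(P[...,2]>10);print('seal',rect(P[m]))
    m=(abs(P[...,0]-635)<50)&(abs(P[...,1]+373)<45)&(P[...,2]>10)&(P[...,2]<40);print('tin',rect(P[m]))
    F=P[(abs(P[...,0]-460)<60)&(abs(P[...,1]+320)<90)&(P[...,2]>97)&(P[...,2]<115)];print('fin',rect(F))
```

```text
False
grip 88.2 [ 460.8 -369.9   85.2] [-0.8  0.4  4.5] gap 10.7 M [0.15 0.33 0.26]
False
slid 89.9 [ 460.1 -294.8   85.1] [-2. -2.  7.] gap 11.0 M [-0.48  0.61  0.33]
fin (array([ 459.8, -294.9]), array([39.5, 11.6]), 1.5)
top mat []
bar (array([497.1,  -8.1]), array([69.2, 18. ]), -17.4) 173.71552844921536
tray (array([648.8, 205. ]), array([141. ,  72.1]), -9.8)
seal (array([590.3, 408. ]), array([63. , 38.9]), 67.6)
tin (array([ 635.7, -373.3]), array([61.5, 60.2]), -2.1)
fin (array([ 458.2, -292.3]), array([40.6, 12.8]), 4.8)
scene mat []
bar (array([499. ,  -9.3]), array([69. , 20.1]), -17.0) 173.00020349590432
tray (array([647.6, 203.7]), array([138.3,  72.1]), -10.0)
seal (array([585.8, 395.2]), array([34.9, 34.5]), -4.2)
tin (array([ 635.1, -374.6]), array([62.6, 62.6]), 67.6)
fin (array([ 460.4, -294.8]), array([39. , 15.2]), 4.1)
```

Run:
```python
from m import *
movep([460,-295,150],down(0.0)); movel([460,-295,86],max_speed=80,guard=6); clamp()
p=np.array(read_state()['eef_pos']); print(movel(p+[0,3,0],max_speed=15,guard=8)); st('push')
open_gripper(); movel([460,-294.5,160]); movep([420,-480,320],down(0.0)); st('clear')
c=shot('scene');P=cloud(c);F=P[(abs(P[...,0]-460)<60)&(abs(P[...,1]+320)<90)&(P[...,2]>97)&(P[...,2]<115)];print('fin',rect(F))
wait(0.5); print(finish_job())
```

```text
True
push 95.7 [ 460.  -294.8   86.2] [-0.3 -3.1  3.7] gap 10.4 M [-0.76 -0.09  0.25]
clear 98.0 [ 420.5 -478.5  318.6] [-0.5 -0.3 -0.1] gap 85.2 M [-0.02 -0.05  0.01]
fin (array([ 460.2, -294.7]), array([38.1, 14.2]), -0.5)
the job is handed in; nothing more can be done
None
```

The job is done and handed in at about 98 s: all six stones are in the pot, the lid is locked back on, the empty tray is flat on the bench, the start button was pressed fully in, the dust cover is shut, and the seal and paste tin were left where they stood.

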